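Hang the tile carrier in the pocket of the drying conveyor

ROBOT

A 7-joint arm with a two-finger parallel gripper is mounted at the origin on a cart in front of the work surface, level with it; the furniture and walls round the work are solid. World frame = base frame: x ahead of the robot, y to its left, z up, the work surface at z = 0. Lengths are in m, angles in rad, forces in N, time in s.
With the tool pointing down it reaches from about 0.425 to 0.875 m from the base axis. Payload 4.7 kg.
Tool frame: the origin (TCP) lies midway between the tips of the shut fingers; the grasp point (between the pads) lies 19 mm behind it; x points along the fingers, y is the direction in which the jaws open and shut, and the axes are right-handed (so a half turn about x gives the same grasp; the last joint's range is limited). The gripper opens to 87 mm and grips with 3 to 60 N. Pads are 19 mm wide; open, the fingers measure 117 mm over their backs; the gripper's body (75 mm by 190 mm) begins 51 mm behind the grasp point.
Start: joints at [-1.286, 0.321, -0.07, 1.45, 0.023, 1.371, -0.057], TCP at [0.174, 0.626, 0.223] pointing down, gripper open.
Joint ranges: [-2.86, 2.86], [-0.3, 2.09], [-1.38, 1.24], [0.06, 2.45], [-1.56, 4.7], [0.09, 2.05], [-2.69, 2.69]. Speed limits (rad/s): [2.57, 2.57, 3.14, 3.14, 3.14, 3.14, 3.14].

INTERFACE

Orientations are given as a rotation vector (axis times angle).
In Python, from bench import ctrl gives the robot as it stands. The module is installed in compiled form; this text tells all that it offers.
- The arm moves only by the shell command python3 -m jog 'ROWS' [FORCE]. ROWS is JSON, a list of rows, each an object with "rot": the turn, a rotation vector about the tool's x, y, z in units of 5 degrees (1.0 is 5 degrees), a list of three; "travel": the shift along the tool's x, y, z in units of 0.3 m (1.0 is 0.3 m), a list of three; "jaw": the closure, from -1 (fully open) to 1 (shut), so that 0 is half open. In form: [{"rot": [ax, ay, az], "travel": [tx, ty, tz], "jaw": jaw}, ...]. A call has 1 to 8 rows; each row shifts and turns the commanded pose from where the row before left it, along the tool's axes as they then stand; what a row does not reach is not made up. A row lasts 1/10 s, in which the tool goes at most 50 mm and 8.59 degrees, less where a joint would pass 70% of its speed; a pose out of reach is approached as far as the arm can. A call with a number of a shift or a turn outside -1 to 1 is refused whole. A call with a gripper value outside its range is refused whole. The fingers move at their own pace and stop on an object; FORCE is the grip in N (left out, the last holds). Time passes only in rows, so rows that do not move let the fingers close. It gives the time, the measured TCP pose, the force and the opening at its end, in the units of the state.
- ctrl.get_state(): the state, without advancing time (a new reading comes with each control period).
- ctrl.get_image(name): name is "scene" or "top" or "wrist"; returns the picture (384x512x3 uint8, red, green, blue); there is no depth.
- ctrl.camera_model(name): a dict with "mtx" (3x3 intrinsics, pixels), "extrinsics" (4x4, takes a point from world to camera coordinates); the wrist camera has in their place "hand_eye" (4x4, takes a point from camera to tool coordinates, whose origin is the TCP and whose axes are the tool frame's). Camera axes: x right, y up, looking along -z (the intrinsics and any distortion apply to the point x, -y, -z); pixel columns grow to the right and rows downward; lengths in m; the calibration is good to about 2 mm. The wrist camera is an equidistant fisheye: a pixel r from the principal point sees the ray r / f radians off the axis. A picture is of the moment at which its call begins: read the wrist's pose just before it. camera_model takes no time and is no camera call.
- ctrl.close_job(): hands the job in, once; it reports no verdict.
The state is a dict: "time": time; "joint_positions": joint angles; "qd": joint speeds; "joint_torque": joint torques, N m; "position": TCP position; "tool_rot": TCP orientation; "ft_force": force on the tool from outside, world axes, zero at the start; "torque": the same for the moment, N m; "grip_width": opening from 0.0 (shut) to 1.0 (fully open).
Only numpy, scipy, OpenCV 4.12 (cv2) and the standard library are available. Lean on these libraries where they do the work, as an engineer would, in place of code of your own. Each camera call takes 0.05 s, during which the arm holds its last target.

TASK

Hang the tile carrier on the drying conveyor: lift its hook over the rail's front lip, lower it gently behind the lip onto the chain, and slide it along the chain by feel until the hook drops into the chain's one open pocket. Let it down until it is fully home in the pocket, square to the rail and upright, and let go. Never press or knock the carrier or your fingers hard against the conveyor (stay well under 25 N), and leave the other things on the bench where they are.

Things in the scene. Friction and masses are not known exactly. Their poses are not given: they have to be found in the camera images.
- carrier: Loose steel tile carrier, about 0.55 kg, a 150 mm tile fixed upright on its front. Origin: underside of its foot, below the grip tab. x: from the tile's face toward the hook side (faces the conveyor), y: width, z up. In mm: foot x -45..25, y -65..65, z 0..6; tile x -14..-6, y -75..75, z 12..162; frame behind it to x 6; grip tab x -6..6, y -25..25, z 158..217; mass centre near x 0, z 75.
- carrier_grip (a point): Point to grasp: middle of the carrier's upright grip tab (12 mm thick along carrier x, 50 mm wide along y), 190 mm above the carrier's underside, 27 mm below the tab's top. Axes as the carrier's. Take it from above, fingers closing along carrier x; no other part of the carrier stands higher than 166 mm.
- hook_tip (a point): Middle of the lower end of the hook tooth: 40 mm in x, 0 in y, -70 mm in z from carrier_grip, in carrier axes (same axes here). Tooth: 8 mm thick along x, 24 mm wide along y (18 in its lowest 3 mm), 30 mm long below the hook arm; the arm (24 mm wide, 8 mm thick) runs back from it to the tab.
- conveyor: Fixed bench-top conveyor, 426 mm long. Origin: on the bench under the groove's middle. x: square to the rail, away from the robot (carrier hangs on the -x side), y: along the rail, z up. In mm: groove open upward x -8..8, y -205..205; front lip x -14..-8, top z 174; rear guard x 8..13, top z 186; end caps to z 188. Apron below, front face x -10, on which the let-go carrier's foot leans (tilt about 0.05).
- groove_mid (a point): Middle of the groove at the chain's top, z 162 of the conveyor (12 mm below the lip's top); axes as the conveyor's. The chain is braked and flat for 90 mm either way but for one pocket, 32 mm long along y, as wide as the groove, 12 mm deep; its middle lies anywhere within 55 mm either way of this point, not reported: look or feel. Home: hook_tip on the pocket floor, 12 mm below this point.
- jar_tall: Bystander: closed pigment jar, 48 mm across, 78 mm tall. Origin: middle of its underside. Leave alone.
- jar_wide: Bystander: closed pigment jar, 54 mm across, 68 mm tall. Origin: middle of its underside. Leave alone.
- stamp: Bystander: wooden stamping block with a knob, 62x62x64 mm. Origin: middle of its underside. Leave alone.
- flat_tile: Bystander: loose tile lying flat, 150x150x8 mm. Origin: middle of its underside. Leave alone.
- tape: Bystander: roll of tape lying flat, 98 mm across, 25 mm tall. Origin: middle of its underside. Leave alone.
- thin_brush: Bystander: thin brush, 180 mm long, 8 mm thick, lying between carrier and conveyor. Origin: middle of its underside. Leave alone.
- pale_pot: Bystander: small open pot, 71 mm across, 43 mm tall. Origin: middle of its underside. Leave alone.

How it is judged:
By the outcome, as a careful person would: the job done as asked, in the order asked, and still so for the second after the job is handed in, with the robot touching nothing.
It also fails if it takes over 72 s, if anything falls off the work surface, if the arm or the gripper's body presses on something with over 40 N, if the wrist force passes 120 N, or if a joint passes its speed limit or range.

## Working session

There is one attempt and no reset: what is moved stays moved. The work goes in short steps, Python scripts to look and compute and a shell command to move; the robot and the scene stay as the last step left them, time stands still between calls to the robot, and variables do not carry over. Pictures are saved under pics/ and viewed, and the job is handed in when it is done.

```bash
ls; mkdir -p pics; python3 - <<'E'
from bench import ctrl
import cv2, numpy as np
s=ctrl.get_state()
for k,v in s.items(): print(k,np.round(v,4))
for n in ["scene","top","wrist"]:
    im=ctrl.get_image(n); cv2.imwrite(f"pics/{n}0.png",im[:,:,::-1])
    m=ctrl.camera_model(n)
    for k,v in m.items(): print(n,k,np.round(v,4) if not isinstance(v,str) else v)
E
```

```text
pics
time 0.0
joint_positions [-1.2859  0.3218 -0.0701  1.4517  0.0226  1.3708 -0.0569]
qd [ 0.001  -0.      0.0013 -0.0005  0.0002  0.001  -0.0004]
joint_torque [-3.00000e-04 -4.91279e+01 -4.04000e-01 -3.12532e+01 -6.38000e-02
  4.39000e-02  2.00000e-04]
position [0.1738 0.6258 0.2215]
tool_rot [ 0.211   1.5605 -0.2141]
ft_force [ 1.0472 -0.2677  0.0423]
torque [ 0.033   0.0146 -0.0033]
grip_width 0.9961
scene mtx [[351.4126   0.     256.3088]
 [  0.     351.4126 186.396 ]
 [  0.       0.       1.    ]]
scene extrinsics [[ 0.8895 -0.4561  0.026  -0.4522]
 [ 0.1982  0.4365  0.8776 -0.2217]
 [-0.4116 -0.7755  0.4787 -0.9661]
 [ 0.      0.      0.      1.    ]]
top mtx [[466.9093   0.     264.0669]
 [  0.     466.9093 192.4018]
 [  0.       0.       1.    ]]
top extrinsics [[ 0.0304 -0.9995 -0.002  -0.036 ]
 [ 0.996   0.0301  0.0837 -0.5304]
 [-0.0836 -0.0045  0.9965 -1.4714]
 [ 0.      0.      0.      1.    ]]
wrist mtx [[297.3186   0.     257.4375]
 [  0.     297.3186 193.8772]
 [  0.       0.       1.    ]]
wrist hand_eye [[-9.000e-04  2.988e-01 -9.543e-01 -1.625e-01]
 [ 1.000e+00 -2.000e-04 -1.000e-03 -4.000e-04]
 [-5.000e-04 -9.543e-01 -2.988e-01 -8.270e-02]
 [ 0.000e+00  0.000e+00  0.000e+00  1.000e+00]]
```

View pics/scene0.png

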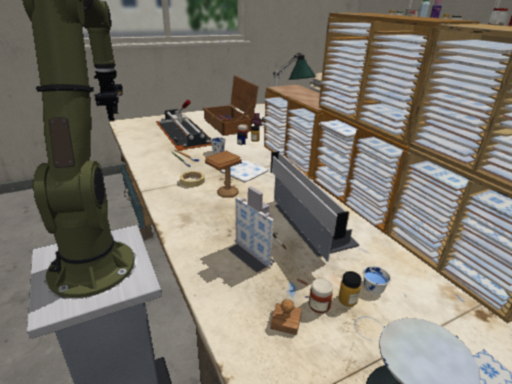

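View pics/top0.png

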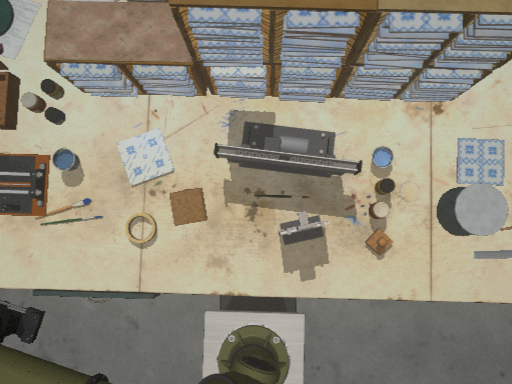

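View pics/wrist0.png

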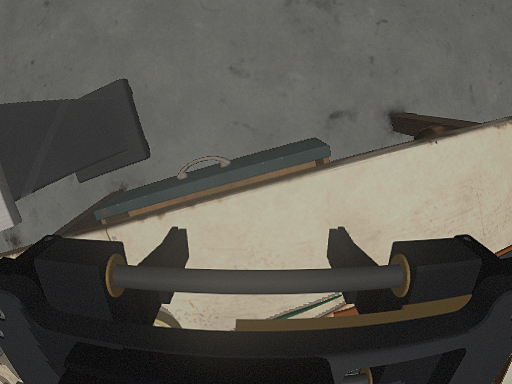

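```bash
cat > h.py <<'E'
import numpy as np, cv2
from scipy.spatial.transform import Rotation as R
from bench import ctrl
def ray(n,u,v):
    m=ctrl.camera_model(n); K=m["mtx"]; E=np.array(m["extrinsics"])
    d=np.array([(u-K[0][2])/K[0][0],-(v-K[1][2])/K[1][1],-1.])
    Rm=E[:3,:3]; return -Rm.T@E[:3,3], Rm.T@d
def atz(n,u,v,z):
    o,d=ray(n,u,v); return o+d*(z-o[2])/d[2]
def proj(n,p):
    m=ctrl.camera_model(n); K=m["mtx"]; E=np.array(m["extrinsics"])
    c=E[:3,:3]@np.asarray(p)+E[:3,3]
    return np.array([K[0][2]+K[0][0]*c[0]/-c[2], K[1][2]-K[1][1]*c[1]/-c[2]])
def wproj(p,s):
    m=ctrl.camera_model("wrist"); K=np.array(m["mtx"]); H=np.array(m["hand_eye"])
    t=R.from_rotvec(s["tool_rot"]).inv().apply(np.asarray(p)-s["position"])
    c=H[:3,:3].T@(t-H[:3,3]); x,y,z=c[0],-c[1],-c[2]
    th=np.arctan2(np.hypot(x,y),z); ph=np.arctan2(y,x)
    return np.array([K[0,2]+K[0,0]*th*np.cos(ph),K[1,2]+K[1,1]*th*np.sin(ph)])
def wray(u,v,s):
    m=ctrl.camera_model("wrist"); K=np.array(m["mtx"]); H=np.array(m["hand_eye"])
    a=(u-K[0,2])/K[0,0]; b=(v-K[1,2])/K[1,1]; th=np.hypot(a,b)
    d=np.array([np.sin(th)*a/th,-np.sin(th)*b/th,-np.cos(th)])
    Rt=R.from_rotvec(s["tool_rot"]).as_matrix()
    return Rt@H[:3,3]+s["position"], Rt@(H[:3,:3]@d)
def watz(u,v,z,s):
    o,d=wray(u,v,s); return o+d*(z-o[2])/d[2]
def crop(src,x0,y0,w,h,k,out):
    im=cv2.imread(src)[y0:y0+h,x0:x0+w]; im=cv2.resize(im,None,fx=k,fy=k,interpolation=cv2.INTER_CUBIC)
    for i in range(0,w,10):
        cv2.line(im,(i*k,0),(i*k,6 if i%50 else 14),(0,0,255),1)
        if (x0+i)%20==0: cv2.putText(im,str(x0+i),(i*k,24),0,.4,(0,0,255),1)
    for i in range(0,h,10):
        cv2.line(im,(0,i*k),(6,i*k),(0,0,255),1)
        if (y0+i)%20==0: cv2.putText(im,str(y0+i),(8,i*k+4),0,.4,(0,0,255),1)
    cv2.imwrite(out,im)
E
python3 - <<'E'
from h import *
crop("pics/top0.png",270,200,70,90,6,"pics/c1.png")
crop("pics/top0.png",205,110,165,95,4,"pics/c2.png")
crop("pics/scene0.png",220,140,150,140,4,"pics/c3.png")
E
```

```text
(no output)
```

View pics/c1.png

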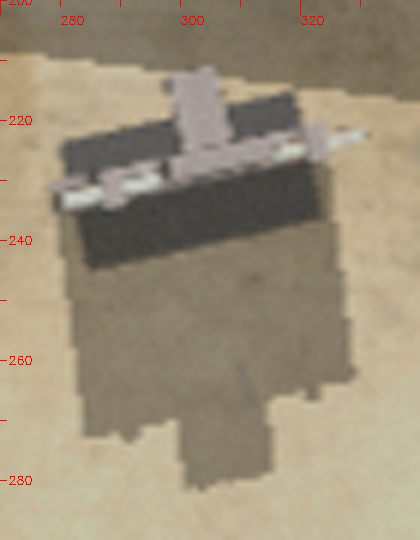

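View pics/c2.png

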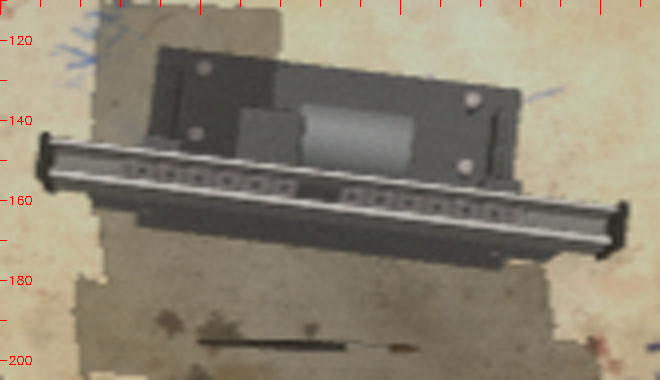

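View pics/c3.png

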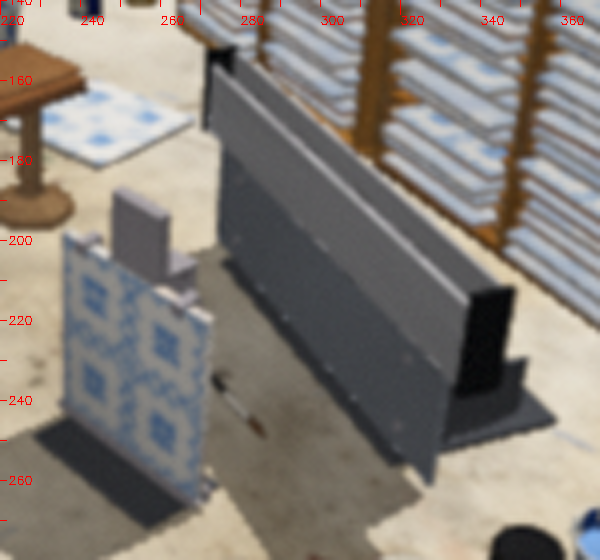

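```bash
cat > fit.py <<'E'
from h import *
from scipy.optimize import least_squares
# carrier: (local xyz, pixel)
C=[((-.045,.065,.006),(285,245)),((-.045,-.065,.006),(324.2,235.8)),((.025,.065,.006),(280.3,223.7)),((.025,-.065,.006),(319,215.5)),
   ((-.014,.075,.162),(280.3,234.5)),((-.014,-.075,.162),(330.8,223))]
def T(p,l): c,s=np.cos(p[2]),np.sin(p[2]); return np.array([p[0]+c*l[0]-s*l[1],p[1]+s*l[0]+c*l[1],l[2]])
f=lambda p: np.concatenate([proj("top",T(p,l))-q for l,q in C])
r=least_squares(f,[.5,-.1,.2],loss='soft_l1'); pc=r.x
print("carrier",pc.round(4),r.fun.reshape(-1,2).round(1).tolist())
V=[((-.011,.208,.174),(217.5,154.5)),((-.011,-.208,.174),(357,170)),((.0105,.208,.186),(217.5,144.5)),((.0105,-.208,.186),(359.5,163))]
g=lambda p: np.concatenate([proj("top",T(p,l))-q for l,q in V])
r=least_squares(g,[.7,-.1,-.1],loss='soft_l1'); pv=r.x
print("conv",pv.round(4),r.fun.reshape(-1,2).round(1).tolist())
for u,v in [(279.5,156.7),(289.5,158.5)]:
    a=atz("top",u,v,.162); d=a[:2]-pv[:2]; c,s=np.cos(pv[2]),np.sin(pv[2]); print("pocket edge local",(c*d[0]+s*d[1]).round(4),(-s*d[0]+c*d[1]).round(4))
np.save("pc.npy",pc);np.save("pv.npy",pv)
im=cv2.imread("pics/top0.png"); im=cv2.resize(im,None,fx=4,fy=4,interpolation=cv2.INTER_CUBIC)
def box(p,b,col,cam="top"):
    x0,x1,y0,y1,z0,z1=np.array(b)/1000
    for z in (z0,z1):
        q=np.array([proj(cam,T(p,l)) for l in [(x0,y0,z),(x1,y0,z),(x1,y1,z),(x0,y1,z)]])
        cv2.polylines(im,[np.round((q+.5)*4).astype(int)],True,col,1)
for cam in ["top","scene"]:
    im=cv2.imread(f"pics/{cam}0.png"); im=cv2.resize(im,None,fx=4,fy=4,interpolation=cv2.INTER_CUBIC)
    for b in [(-45,25,-65,65,0,6),(-14,-6,-75,75,12,162),(-6,6,-25,25,158,217),(36,44,-12,12,120,150)]: box(pc,b,(0,0,255),cam)
    for b in [(-14,-8,-205,205,160,174),(8,13,-205,205,160,186)]: box(pv,b,(0,255,0),cam)
    if cam=="top": cv2.imwrite("pics/o1.png",im[110*4:255*4,205*4:370*4])
    else: cv2.imwrite("pics/o2.png",im[140*4:280*4,220*4:370*4])
E
python3 fit.py
```

```text
carrier [ 0.427  -0.1419  0.2542] [[-0.5, -0.5], [-0.2, -0.3], [-0.7, -0.5], [-0.1, -1.3], [0.6, 1.7], [0.9, 1.6]]
conv [ 0.6199 -0.0858 -0.0918] [[-1.7, -1.3], [1.9, 0.6], [-1.1, 0.7], [1.0, -0.4]]
pocket edge local 0.0033 0.0238
pocket edge local 0.0016 -0.0057
```

View pics/o1.png

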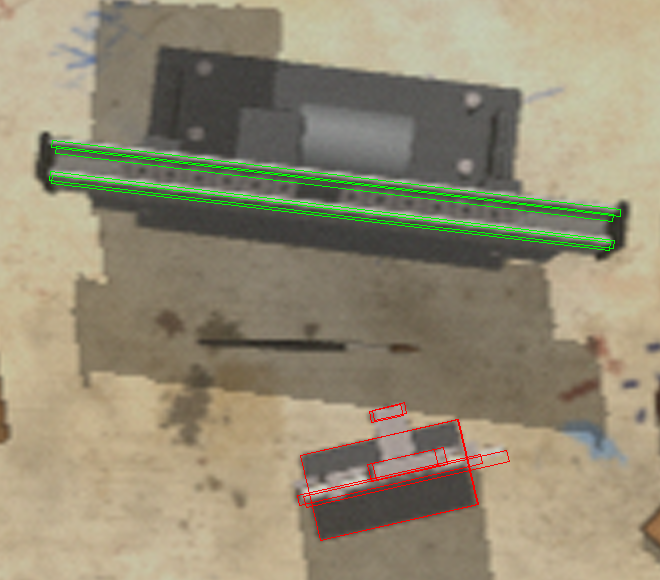

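View pics/o2.png

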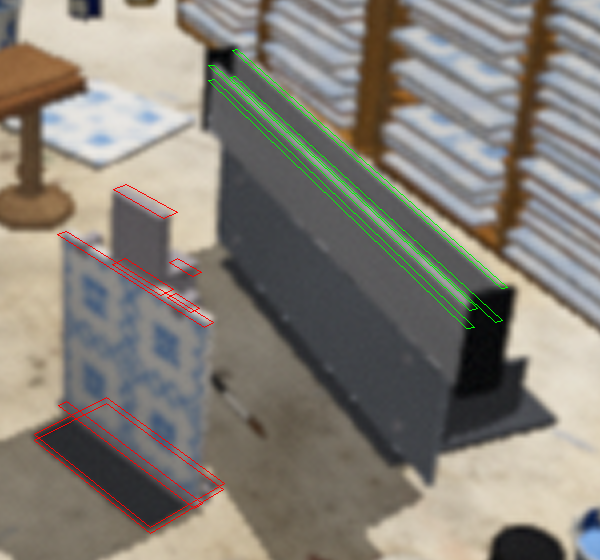

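```bash
python3 - <<'E'
from h import *
s=ctrl.get_state(); M=R.from_rotvec(s["tool_rot"]).as_matrix(); print(M.round(4)); 
for a,b in [((188,205),.15),((188,205),.2),((228,158),.15)]: print(atz("top",*a,b).round(3))
for z in (0,.1,.15,.2): print(z, atz("scene",228,192,0).round(3), atz("scene",223,159,z).round(3))
print(atz("top",300,96,0.05).round(3),atz("top",300,20,.3).round(3))
E
```

```text
[[-3.000e-04  2.675e-01  9.636e-01]
 [-1.400e-03  9.636e-01 -2.675e-01]
 [-1.000e+00 -1.500e-03  1.000e-04]]
[0.477 0.2   0.15 ]
[0.474 0.192 0.2  ]
[0.619 0.089 0.15 ]
0 [0.504 0.23  0.   ] [0.604 0.523 0.   ]
0.1 [0.504 0.23  0.   ] [0.521 0.316 0.1  ]
0.15 [0.504 0.23  0.   ] [0.479 0.213 0.15 ]
0.2 [0.504 0.23  0.   ] [0.438 0.11  0.2  ]
[ 0.841 -0.125  0.05 ] [ 0.975 -0.103  0.3  ]
```

```bash
python3 -m jog '[{"rot":[0,0,0],"travel":[-0.052,-0.069,0.133],"jaw":-1},{"rot":[0,0,0],"travel":[-0.052,-0.069,0.133],"jaw":-1},{"rot":[0,0,0],"travel":[-0.052,-0.069,0.133],"jaw":-1},{"rot":[0,0,0],"travel":[-0.052,-0.069,0.133],"jaw":-1},{"rot":[0,0,0],"travel":[-0.052,-0.069,0.133],"jaw":-1},{"rot":[0,0,0],"travel":[-0.052,-0.069,0.133],"jaw":-1},{"rot":[0,0,0],"travel":[-0.052,-0.069,0.133],"jaw":-1},{"rot":[0,0,0],"travel":[-0.052,-0.069,0.133],"jaw":-1}]'
python3 -m jog '[{"rot":[0,0,0],"travel":[-0.052,-0.069,0.133],"jaw":-1},{"rot":[0,0,0],"travel":[0,-0.154,0.032],"jaw":-1},{"rot":[0,0,0],"travel":[0,-0.154,0.032],"jaw":-1},{"rot":[0,0,0],"travel":[0,-0.154,0.032],"jaw":-1},{"rot":[0,0,0],"travel":[0,-0.154,0.032],"jaw":-1},{"rot":[0,0,0],"travel":[0,-0.154,0.032],"jaw":-1},{"rot":[0,0,0],"travel":[0,-0.154,0.032],"jaw":-1},{"rot":[0,0,0],"travel":[0,-0.154,0.032],"jaw":-1}]'
```

```text
time: 0.95
position: [0.4382, 0.3798, 0.3479]
tool_rot: [0.213, 1.56, -0.212]
ft_force: [0.2, 1.4, -0.2]
grip_width: 1.002
time: 1.75
position: [0.4477, 0.0192, 0.3628]
tool_rot: [0.213, 1.56, -0.212]
ft_force: [0.5, -0.1, -0.5]
grip_width: 1.0
```

Now the turn (+60° about tool x) while finishing the sideways leg first.

```bash
python3 -m jog '[{"rot":[0,0,0],"travel":[0,-0.154,0.032],"jaw":-1},{"rot":[0,0,0],"travel":[0,-0.154,0.032],"jaw":-1},{"rot":[1,0,0],"travel":[0,0,0],"jaw":-1},{"rot":[1,0,0],"travel":[0,0,0],"jaw":-1},{"rot":[1,0,0],"travel":[0,0,0],"jaw":-1},{"rot":[1,0,0],"travel":[0,0,0],"jaw":-1},{"rot":[1,0,0],"travel":[0,0,0],"jaw":-1},{"rot":[1,0,0],"travel":[0,0,0],"jaw":-1}]'
python3 -m jog '[{"rot":[1,0,0],"travel":[0,0,0],"jaw":-1},{"rot":[1,0,0],"travel":[0,0,0],"jaw":-1},{"rot":[1,0,0],"travel":[0,0,0],"jaw":-1},{"rot":[1,0,0],"travel":[0,0,0],"jaw":-1},{"rot":[1,0,0],"travel":[0,0,0],"jaw":-1},{"rot":[1,0,0],"travel":[0,0,0],"jaw":-1},{"rot":[0,0,0],"travel":[0,0,0],"jaw":-1},{"rot":[0,0,0],"travel":[0,0,0],"jaw":-1}]'
python3 - <<'E'
from h import *
s=ctrl.get_state(); im=ctrl.get_image("wrist"); cv2.imwrite("pics/w1.png",im[:,:,::-1])
import pickle; pickle.dump(s,open("s1.pkl","wb"))
print(s["joint_positions"], R.from_rotvec(s["tool_rot"]).as_matrix().round(3))
crop("pics/w1.png",0,0,512,384,1,"pics/w1c.png")
E
```

```text
time: 2.55
position: [0.4419, -0.0731, 0.3628]
tool_rot: [0.624, 1.48, -0.624]
ft_force: [-0.3, 0.4, -0.6]
grip_width: 0.999
time: 3.35
position: [0.442, -0.0731, 0.3628]
tool_rot: [1.02, 1.319, -1.02]
ft_force: [-0.0, 0.3, 0.0]
grip_width: 1.002
[-0.42001822 -0.18003019  0.44986908  1.68901388  0.0779155   1.61504342
  0.28165938] [[-0.     0.968  0.252]
 [ 0.     0.252 -0.968]
 [-1.    -0.    -0.   ]]
```

View pics/w1.png

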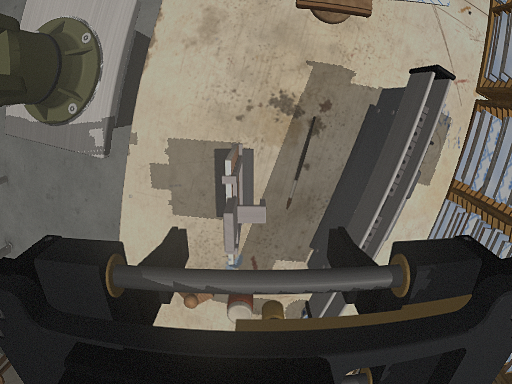

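```bash
python3 - <<'E'
from h import *
crop("pics/w1.png",205,130,75,145,4,"pics/w1a.png")
crop("pics/w1.png",300,50,170,200,3,"pics/w1b.png")
E
```

```text
(no output)
```

View pics/w1a.png

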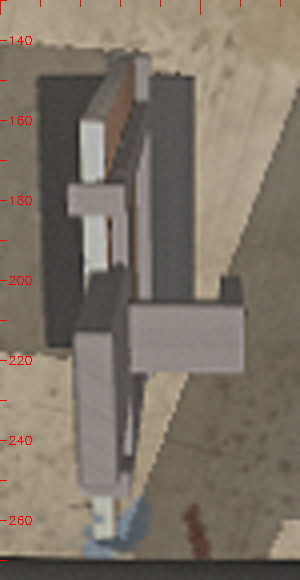

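View pics/w1b.png

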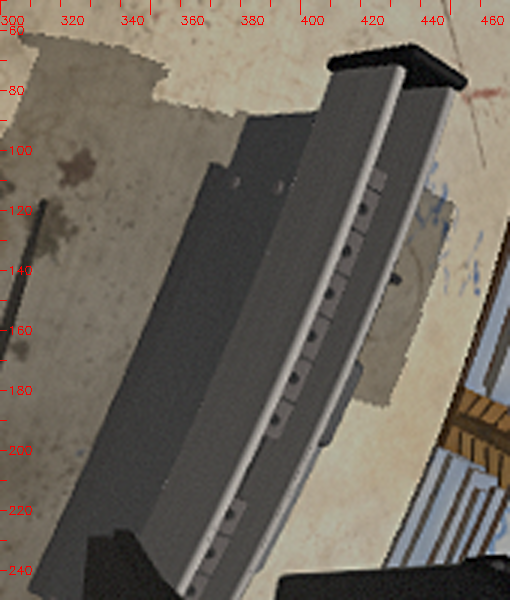

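```bash
cat > fit2.py <<'E'
from h import *
import pickle
from scipy.optimize import least_squares
s=pickle.load(open("s1.pkl","rb"))
def T(p,l): c,q=np.cos(p[2]),np.sin(p[2]); return np.array([p[0]+c*l[0]-q*l[1],p[1]+q*l[0]+c*l[1],l[2]])
off=.5
C=[((-.006,.025,.217),(223.7,213)),((.006,.025,.217),(233.5,213)),((-.006,-.025,.217),(225.2,253)),((.006,-.025,.217),(237,253)),
((.044,.012,.158),(265.5,206.5)),((.044,-.012,.158),(265.5,223)),
((-.045,.065,.006),(215,149)),((.025,.065,.006),(253.5,149))]
f=lambda p: np.concatenate([wproj(T(p,l),s)-np.array(q)-[0,0] for l,q in C])
r=least_squares(f,np.load("pc.npy"),loss='soft_l1'); pc=r.x
print("carrier",pc.round(4),r.fun.reshape(-1,2).round(1).tolist())
# conveyor: line fits, lip inner/outer top edge z .174 ; guard top z .186 ; cap
for z,pts in [(.174,[(433.5,72.5),(416,120),(400,155),(362,246)]),(.186,[(450,80),(433,130),(414,176),(382,240)])]:
    P=np.array([watz(u,v,z,s) for u,v in pts]); k=np.polyfit(P[:,1],P[:,0],1)
    print(z,P.round(4).tolist(),"yaw",-np.arctan(k[0]).round(4),"x at y=-.09",np.polyval(k,-.0858).round(4))
pv=np.load("pv.npy")
for u,v in [(391.7,195.7),(377.3,216.7),(388,194.5),(373.5,214.5)]:
    a=watz(u,v,.162,s); d=a[:2]-pv[:2]; c,q=np.cos(pv[2]),np.sin(pv[2]); print("pocket edge",a.round(4),"local",(c*d[0]+q*d[1]).round(4),(-q*d[0]+c*d[1]).round(4))
np.save("pc2.npy",pc)
E
python3 fit2.py
```

```text
carrier [ 0.4263 -0.1409  0.254 ] [[-0.3, 0.2], [0.6, 0.3], [-0.0, -0.3], [-1.7, -0.2], [1.1, -0.1], [0.8, 0.3], [-1.0, 0.0], [-0.0, -0.3]]
0.174 [[0.6291, 0.1189, 0.174], [0.6215, 0.0486, 0.174], [0.6138, -0.0021, 0.174], [0.608, -0.1363, 0.174]] yaw -0.0816 x at y=-.09 0.6105
0.186 [[0.65, 0.1164, 0.186], [0.644, 0.0439, 0.186], [0.6378, -0.0214, 0.186], [0.6273, -0.1167, 0.186]] yaw -0.0977 x at y=-.09 0.6308
pocket edge [ 0.6293 -0.0591  0.162 ] local 0.0069 0.0274
pocket edge [ 0.6196 -0.0934  0.162 ] local 0.0004 -0.0076
pocket edge [ 0.623 -0.059  0.162] local 0.0006 0.0269
pocket edge [ 0.6126 -0.0917  0.162 ] local -0.0068 -0.0066
```

```bash
python3 -m jog '[{"rot":[0,0,0],"travel":[0,-0.0535,0.103],"jaw":-1},{"rot":[0,0,0],"travel":[0,-0.0535,0.103],"jaw":-1},{"rot":[0,0,0],"travel":[0,0,0],"jaw":-1},{"rot":[0,0,0],"travel":[0.12,0,0],"jaw":-1},{"rot":[0,0,0],"travel":[0.12,0,0],"jaw":-1},{"rot":[0,0,0],"travel":[0.1,0,0],"jaw":-1},{"rot":[0,0,0],"travel":[0,0,0],"jaw":-1}]'
python3 - <<'E'
from h import *
s=ctrl.get_state(); im=ctrl.get_image("wrist"); cv2.imwrite("pics/w2.png",im[:,:,::-1])
print(s["position"].round(4) if hasattr(s["position"],"round") else s["position"])
for l in [(-.006,.025,.217),(.006,.025,.217),(-.006,-.025,.217),(.006,-.025,.217)]:
    p=np.load("pc2.npy");c,q=np.cos(p[2]),np.sin(p[2]); print(wproj([p[0]+c*l[0]-q*l[1],p[1]+q*l[0]+c*l[1],l[2]],s).round(1))
E
```

```text
time: 4.1
position: [0.424, -0.1399, 0.2573]
tool_rot: [1.018, 1.325, -1.024]
ft_force: [-0.3, 0.5, 1.0]
grip_width: 1.001
[ 0.424  -0.1399  0.2573]
[252.6 188. ]
[269.5 188. ]
[252.9 250.5]
[268.5 250.5]
```

View pics/w2.png

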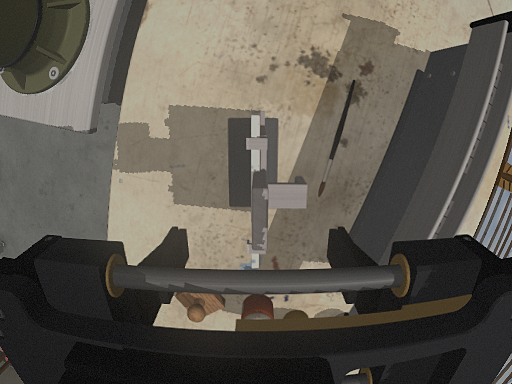

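```bash
python3 - <<'E'
from h import *
s=ctrl.get_state();print(np.round(s["joint_positions"],3),np.round(s["position"],4)); print(R.from_rotvec(s["tool_rot"]).as_matrix().round(4))
E
```

```text
[-0.361 -0.175  0.554  1.878  0.093  1.416  0.425] [ 0.4255 -0.1403  0.2599]
[[-3.200e-03  9.679e-01  2.512e-01]
 [ 4.000e-04  2.512e-01 -9.679e-01]
 [-1.000e+00 -3.000e-03 -1.200e-03]]
```

```bash
python3 -m jog '[{"rot":[0,0,0],"travel":[0.08,0,0],"jaw":-1},{"rot":[0,0,0],"travel":[0.08,0,0],"jaw":-1},{"rot":[0,0,0],"travel":[0.08,0,0],"jaw":-1},{"rot":[0,0,0],"travel":[0.059,0,0],"jaw":-1},{"rot":[0,0,0],"travel":[0,0,0],"jaw":-1},{"rot":[0,0,0],"travel":[0,0,0],"jaw":-1}]'
python3 - <<'E'
from h import *
s=ctrl.get_state();print(np.round(s["joint_positions"],3),np.round(s["position"],4)); M=R.from_rotvec(s["tool_rot"]).as_matrix();print(M.round(4))
im=ctrl.get_image("wrist"); cv2.imwrite("pics/w3.png",im[:,:,::-1])
p=np.load("pc2.npy"); print("tab centre in tool", (M.T@(np.array([p[0],p[1],.19])-s["position"])).round(4))
E
```

```text
time: 4.75
position: [0.4278, -0.141, 0.1731]
tool_rot: [1.021, 1.316, -1.019]
ft_force: [0.4, 0.6, 0.4]
grip_width: 0.998
[-0.355 -0.113  0.583  2.008  0.066  1.227  0.456] [ 0.4278 -0.141   0.1731]
[[ 2.300e-03  9.681e-01  2.506e-01]
 [-3.000e-04  2.506e-01 -9.681e-01]
 [-1.000e+00  2.200e-03  9.000e-04]]
tab centre in tool [-0.0169 -0.0014 -0.0005]
```

View pics/w3.png

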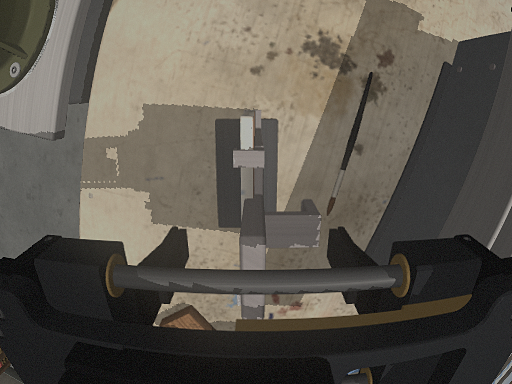

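```bash
python3 -m jog '[{"rot":[0,0,0],"travel":[0.004,-0.004,0],"jaw":0},{"rot":[0,0,0],"travel":[0,0,0],"jaw":0.4},{"rot":[0,0,0],"travel":[0,0,0],"jaw":0.7},{"rot":[0,0,0],"travel":[0,0,0],"jaw":1},{"rot":[0,0,0],"travel":[0,0,0],"jaw":1},{"rot":[0,0,0],"travel":[0,0,0],"jaw":1},{"rot":[0,0,0],"travel":[0,0,0],"jaw":1},{"rot":[0,0,0],"travel":[0,0,0],"jaw":1}]' 45
python3 -m jog '[{"rot":[0,0,0],"travel":[0,0,0],"jaw":1},{"rot":[0,0,0],"travel":[0,0,0],"jaw":1}]' 45
python3 -c "
from h import *
s=ctrl.get_state();print(np.round(s['position'],4),s['torque']); print(R.from_rotvec(s['tool_rot']).as_matrix().round(4))"
```

```text
time: 5.6
position: [0.4253, -0.1412, 0.17]
tool_rot: [1.021, 1.318, -1.021]
ft_force: [-0.3, -0.4, -0.4]
grip_width: 0.359
time: 5.8
position: [0.4253, -0.1411, 0.17]
tool_rot: [1.021, 1.318, -1.021]
ft_force: [-1.1, 0.9, 0.2]
grip_width: 0.173
[ 0.4253 -0.1411  0.17  ] [-0.05044657  0.01056864  0.02888092]
[[-0.000e+00  9.682e-01  2.502e-01]
 [ 1.000e-04  2.502e-01 -9.682e-01]
 [-1.000e+00  0.000e+00 -1.000e-04]]
```

```bash
python3 -m jog '[{"rot":[0,0,0],"travel":[0,0,0],"jaw":1},{"rot":[0,0,0],"travel":[0,0,0],"jaw":1},{"rot":[0,0,0],"travel":[0,0,0],"jaw":1},{"rot":[0,0,0],"travel":[0,0,0],"jaw":1}]' 45
python3 -m jog '[{"rot":[0,0,0],"travel":[-0.02,0,0],"jaw":1},{"rot":[0,0,0],"travel":[-0.03,0,0],"jaw":1},{"rot":[0,0,0],"travel":[-0.05,0,0],"jaw":1},{"rot":[0,0,0],"travel":[0,0,0],"jaw":1},{"rot":[0,0,0],"travel":[0,0,0],"jaw":1}]' 45
python3 - <<'E'
from h import *
s=ctrl.get_state();print(np.round(s["position"],4),np.round(s["torque"],2)); M=R.from_rotvec(s["tool_rot"]).as_matrix();print(M.round(4))
im=ctrl.get_image("wrist"); cv2.imwrite("pics/w4.png",im[:,:,::-1])
im=ctrl.get_image("scene"); cv2.imwrite("pics/sc4.png",cv2.resize(im[120:300,180:400,::-1],None,fx=3,fy=3,interpolation=cv2.INTER_CUBIC))
E
```

```text
time: 6.2
position: [0.4253, -0.1412, 0.17]
tool_rot: [1.021, 1.318, -1.021]
ft_force: [-0.7, -0.9, -0.3]
grip_width: 0.133
time: 6.7
position: [0.4254, -0.1411, 0.2001]
tool_rot: [1.021, 1.318, -1.021]
ft_force: [-0.0, -1.0, -5.5]
grip_width: 0.134
[ 0.4254 -0.1411  0.2001] [-0.1   0.04  0.03]
[[ 5.000e-04  9.682e-01  2.502e-01]
 [ 2.000e-04  2.502e-01 -9.682e-01]
 [-1.000e+00  5.000e-04 -1.000e-04]]
```

View pics/w4.png

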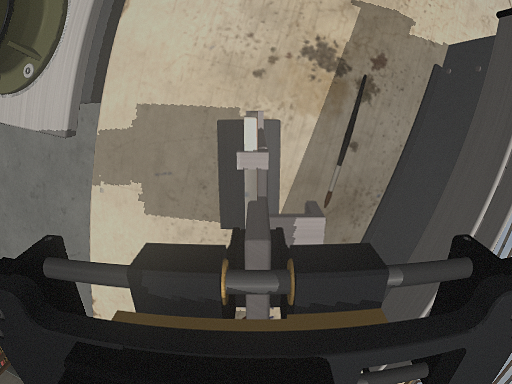

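View pics/sc4.png

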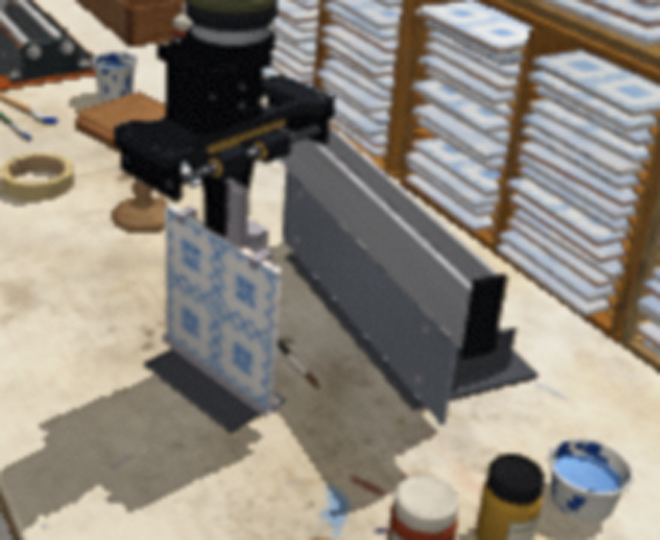

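```bash
python3 -m jog '[{"rot":[0,0,0],"travel":[-0.1,0,0],"jaw":1},{"rot":[0,0,0],"travel":[-0.1,0,0],"jaw":1},{"rot":[0.99,0,0],"travel":[0,0,0],"jaw":1},{"rot":[0.99,0,0],"travel":[0,0,0],"jaw":1},{"rot":[0.99,0,0],"travel":[0,0,0],"jaw":1},{"rot":[0.99,0,0],"travel":[0,0,0],"jaw":1},{"rot":[0,0,0],"travel":[0,0,0],"jaw":1},{"rot":[0,0,0],"travel":[0,0,0],"jaw":1}]'
python3 -m jog '[{"rot":[0,0,0],"travel":[0,0.05,-0.016],"jaw":1},{"rot":[0,0,0],"travel":[0,0.08,-0.026],"jaw":1},{"rot":[0,0,0],"travel":[0,0.08,-0.026],"jaw":1},{"rot":[0,0,0],"travel":[0,0.08,-0.026],"jaw":1},{"rot":[0,0,0],"travel":[0,0.08,-0.026],"jaw":1},{"rot":[0,0,0],"travel":[0,0.08,-0.026],"jaw":1},{"rot":[0,0,0],"travel":[0,0.044,-0.014],"jaw":1},{"rot":[0,0,0],"travel":[0,0,0],"jaw":1}]'
python3 -m jog '[{"rot":[0,0,0],"travel":[0,0,0],"jaw":1},{"rot":[0,0,0],"travel":[0,0,0],"jaw":1}]'
python3 - <<'E'
from h import *
import pickle
s=ctrl.get_state();print(np.round(s["position"],4),np.round(s["ft_force"],2),np.round(s["torque"],2)); M=R.from_rotvec(s["tool_rot"]).as_matrix();print(M.round(4))
pickle.dump(s,open("s5.pkl","wb"))
im=ctrl.get_image("wrist"); cv2.imwrite("pics/w5.png",im[:,:,::-1])
im=ctrl.get_image("scene"); cv2.imwrite("pics/s5.png",im[:,:,::-1])
im=ctrl.get_image("top"); cv2.imwrite("pics/t5.png",im[:,:,::-1])
crop("pics/s5.png",220,100,150,140,4,"pics/s5c.png")
E
```

```text
time: 7.6
position: [0.425, -0.1412, 0.2595]
tool_rot: [1.275, 1.166, -1.277]
ft_force: [0.1, -0.1, -5.2]
grip_width: 0.136
time: 8.4
position: [0.5789, -0.1055, 0.2589]
tool_rot: [1.273, 1.166, -1.275]
ft_force: [-0.1, -0.4, -4.3]
grip_width: 0.136
time: 8.6
position: [0.5764, -0.1077, 0.2599]
tool_rot: [1.277, 1.164, -1.278]
ft_force: [0.9, 0.5, -5.4]
grip_width: 0.132
[ 0.5764 -0.1077  0.2599] [ 0.94  0.51 -5.37] [-0.07  0.   -0.  ]
[[-9.000e-04  9.957e-01 -9.290e-02]
 [-0.000e+00 -9.290e-02 -9.957e-01]
 [-1.000e+00 -9.000e-04  1.000e-04]]
```

View pics/w5.png

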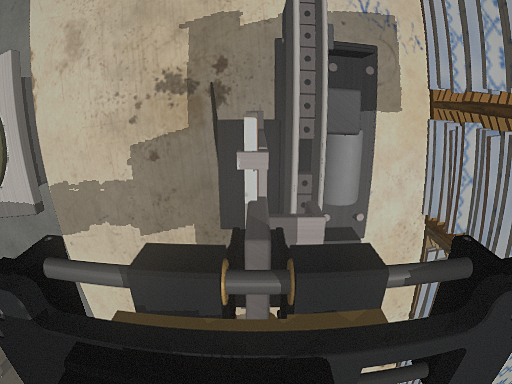

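View pics/s5c.png

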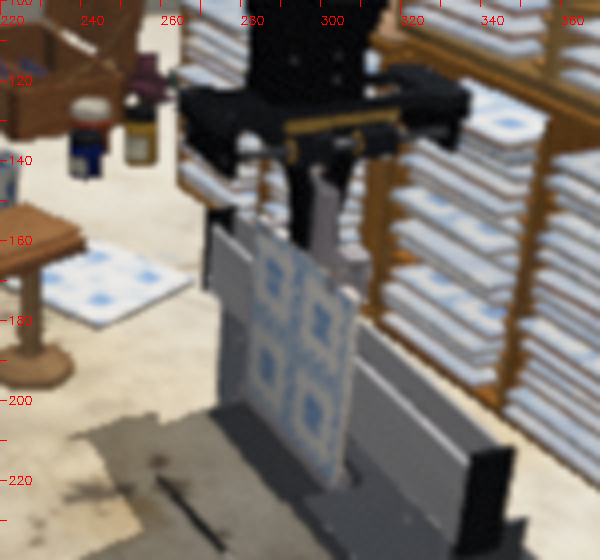

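View pics/t5.png

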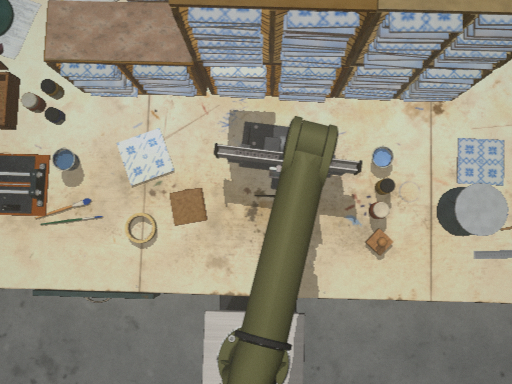

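```bash
python3 - <<'E'
from h import *
crop("pics/w5.png",225,0,130,140,4,"pics/w5a.png")
crop("pics/w5.png",225,110,130,140,4,"pics/w5b.png")
E
```

```text
(no output)
```

View pics/w5a.png

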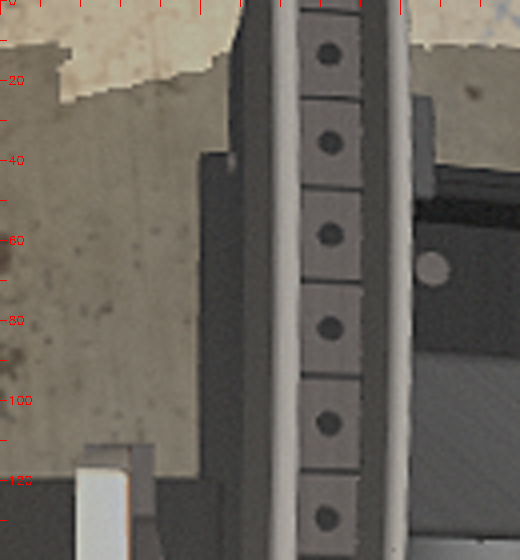

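View pics/w5b.png

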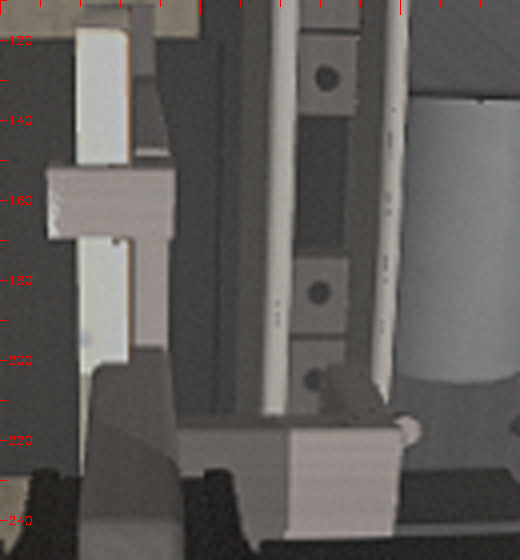

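```bash
cat > fit5.py <<'E'
from h import *
import pickle
from scipy.optimize import least_squares
s=pickle.load(open("s5.pkl","rb")); M=R.from_rotvec(s["tool_rot"]).as_matrix()
def T(p,l): c,q=np.cos(p[2]),np.sin(p[2]); return np.array([p[0]+c*l[0]-q*l[1],p[1]+q*l[0]+c*l[1],l[2]])
D={25:(293,299.8,322.5,327.8),75:(293.5,299.8,322.5,328),125:(293,299.2,321.5,327.3),160:(292.3,298.2,320.7,326),200:(291.3,297,318.5,323.5)}
loc=[(-.014,.174),(-.008,.174),(.008,.186),(.013,.186)]
def res(p,full=False):
    out=[]
    for v,us in D.items():
        for u,(lx,z) in zip(us,loc):
            a=watz(u,v,z,s); d=a[:2]-[p[0],-.0858]; out.append(np.cos(p[1])*d[0]+np.sin(p[1])*d[1]-lx)
    return np.array(out)
r=least_squares(res,[.6199,-.092]); print("conv x at y=-.0858, yaw",r.x.round(4)); print((r.fun.reshape(-1,4)*1000).round(1))
p=np.array([r.x[0],-.0858,r.x[1]])
for u,v in [(305,138.5),(304.5,174)]:
    a=watz(u,v,.162,s); d=a[:2]-p[:2]; c,q=np.cos(p[2]),np.sin(p[2]); print("pocket edge",a.round(4),"loc",(c*d[0]+q*d[1]).round(4),(-q*d[0]+c*d[1]).round(4))
# tooth in tool coords, tip at TCP + x 0.05(down), y .04
for l in [(-.0,.036,-.009),(-.0,.044,-.009),(0,.036,.009)]:
    print("tooth end",wproj(s["position"]+M@np.array([.05,l[1],l[2]]),s).round(1))
for y,z in [(.044,-.012),(.044,.012)]: print("arm top",wproj(s["position"]+M@np.array([.012,y,z]),s).round(1))
t=s["position"]+M@np.array([.05,.04,0]); d=t[:2]-p[:2]; c,q=np.cos(p[2]),np.sin(p[2])
print("tip world",t.round(4),"local",(c*d[0]+q*d[1]).round(4),(-q*d[0]+c*d[1]).round(4))
E
python3 fit5.py
```

```text
conv x at y=-.0858, yaw [ 0.6218 -0.0898]
[[ 0.2 -0.2  0.5 -0.2]
 [ 0.4 -0.4  0.1 -0.4]
 [ 0.3 -0.5  0.  -0.2]
 [ 0.3 -0.6  0.4 -0.1]
 [ 0.4 -0.5  0.4 -0.2]]
pocket edge [ 0.6228 -0.0596  0.162 ] loc -0.0014 0.0262
pocket edge [ 0.6205 -0.0919  0.162 ] loc -0.0008 -0.0062
tooth end [304.9 202.5]
tooth end [315.2 202.5]
tooth end [303.7 224.2]
arm top [326.1 217.2]
arm top [323.  250.2]
tip world [ 0.6162 -0.1114  0.2098] local -0.0033 -0.026
```

```bash
python3 -m jog '[{"rot":[-0.03,0,0],"travel":[0,0.011,0],"jaw":1},{"rot":[0,0,0],"travel":[0.04,0,0],"jaw":1},{"rot":[0,0,0],"travel":[0.04,0,0],"jaw":1},{"rot":[0,0,0],"travel":[0.02,0,0],"jaw":1},{"rot":[0,0,0],"travel":[0,0,0],"jaw":1},{"rot":[0,0,0],"travel":[0,0,0],"jaw":1},{"rot":[0,0,0],"travel":[0,0,0],"jaw":1}]'
cat > look.py <<'E'
from h import *
import pickle,sys
s=ctrl.get_state(); M=R.from_rotvec(s["tool_rot"]).as_matrix()
p=np.array([.6218,-.0858,-.0898]); t=s["position"]+M@np.array([.05,.04,0]); d=t[:2]-p[:2]; c,q=np.cos(p[2]),np.sin(p[2])
print("t",s["time"],"tip local mm",(1000*(c*d[0]+q*d[1])).round(1),(1000*(-q*d[0]+c*d[1])).round(1),"z",(1000*t[2]).round(1),"F",np.round(s["ft_force"],2),"Tq",np.round(s["torque"],2),"az",np.arctan2(M[1,1],M[0,1]).round(4),"tilt",M[2,1:].round(4))
if len(sys.argv)>1:
    n=sys.argv[1]; pickle.dump(s,open(f"{n}.pkl","wb"))
    im=ctrl.get_image("wrist"); cv2.imwrite(f"pics/{n}.png",im[:,:,::-1]); crop(f"pics/{n}.png",225,110,130,140,4,f"pics/{n}c.png")
    im=ctrl.get_image("scene"); cv2.imwrite(f"pics/{n}s.png",im[:,:,::-1]); crop(f"pics/{n}s.png",220,100,150,140,4,f"pics/{n}sc.png")
E
python3 look.py v6
```

```text
time: 9.45
position: [0.581, -0.1075, 0.2305]
tool_rot: [1.276, 1.165, -1.275]
ft_force: [0.3, 0.6, -5.6]
grip_width: 0.139
t 9.45 tip local mm 1.3 -25.3 z 180.5 F [ 0.27  0.62 -5.62] Tq [-0.06  0.04 -0.03] az -0.0901 tilt [ 0.0009 -0.    ]
```

View pics/v6c.png

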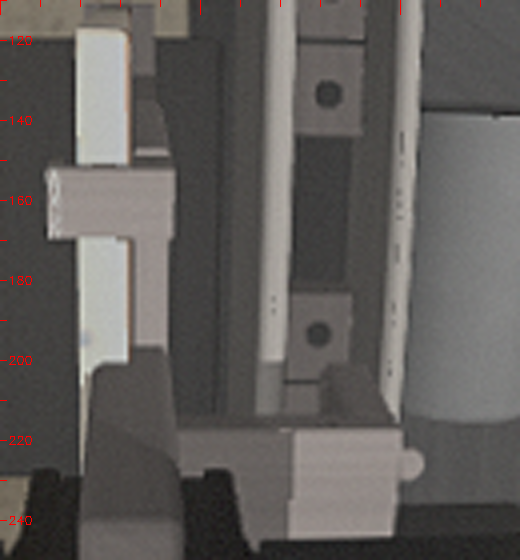

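```bash
python3 -m jog '[{"rot":[0,0,0],"travel":[0,-0.005,0],"jaw":1},{"rot":[0,0,0],"travel":[0.014,0,0],"jaw":1},{"rot":[0,0,0],"travel":[0.014,0,0],"jaw":1},{"rot":[0,0,0],"travel":[0.014,0,0],"jaw":1},{"rot":[0,0,0],"travel":[0,0,0],"jaw":1},{"rot":[0,0,0],"travel":[0,0,0],"jaw":1}]'; python3 look.py v7
```

```text
time: 10.15
position: [0.579, -0.1073, 0.2172]
tool_rot: [1.275, 1.166, -1.276]
ft_force: [-0.3, 0.4, -5.5]
grip_width: 0.136
t 10.15 tip local mm -0.7 -25.2 z 167.2 F [-0.27  0.4  -5.51] Tq [-0.09  0.02  0.01] az -0.0902 tilt [-0.0004  0.    ]
```

View pics/v7c.png

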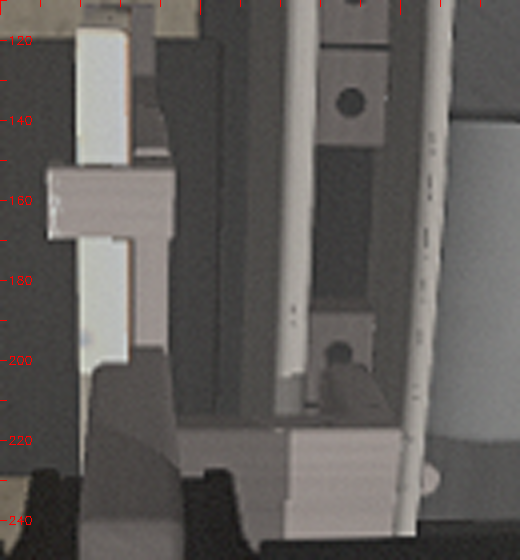

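View pics/v7sc.png

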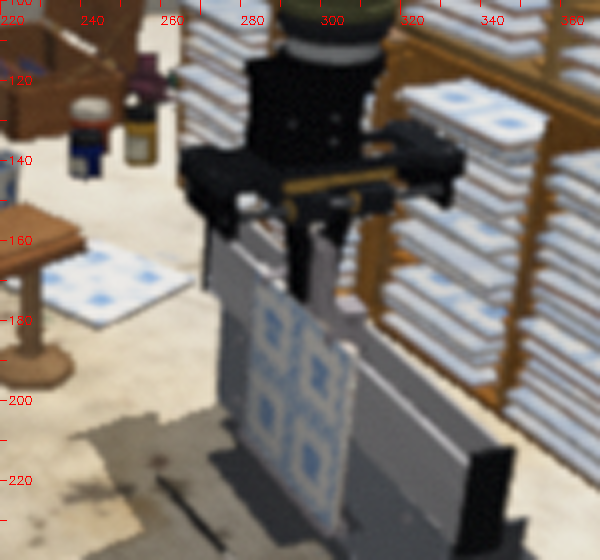

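```bash
python3 -m jog '[{"rot":[0,0,0],"travel":[0.004,0,0],"jaw":1},{"rot":[0,0,0],"travel":[0.004,0,0],"jaw":1},{"rot":[0,0,0],"travel":[0.004,0,0],"jaw":1},{"rot":[0,0,0],"travel":[0,0,0],"jaw":1},{"rot":[0,0,0],"travel":[0,0,0],"jaw":1}]'; python3 look.py
python3 -m jog '[{"rot":[0,0,0],"travel":[0.002,0,0],"jaw":1},{"rot":[0,0,0],"travel":[0,0,0],"jaw":1}]'; python3 look.py
```

```text
time: 10.75
position: [0.5791, -0.1072, 0.2138]
tool_rot: [1.275, 1.165, -1.275]
ft_force: [-0.1, -0.0, -5.0]
grip_width: 0.132
t 10.75 tip local mm -0.6 -25.2 z 163.8 F [-0.07 -0.02 -5.  ] Tq [-0.13  0.   -0.01] az -0.0901 tilt [-0.0001 -0.0001]
time: 10.95
position: [0.5791, -0.1073, 0.2132]
tool_rot: [1.275, 1.165, -1.275]
ft_force: [0.6, -0.3, -4.4]
grip_width: 0.137
t 10.95 tip local mm -0.6 -25.2 z 163.2 F [ 0.61 -0.33 -4.43] Tq [-0.13  0.04  0.03] az -0.0901 tilt [-0. -0.]
```

```bash
for i in 1; do python3 -m jog '[{"rot":[0,0,0],"travel":[0.002,0,0],"jaw":1},{"rot":[0,0,0],"travel":[0,0,0],"jaw":1}]'; done; python3 look.py
python3 -m jog '[{"rot":[0,0,0],"travel":[0.002,0,0],"jaw":1},{"rot":[0,0,0],"travel":[0,0,0],"jaw":1}]'; python3 look.py
```

```text
time: 11.15
position: [0.5791, -0.1072, 0.2126]
tool_rot: [1.275, 1.165, -1.275]
ft_force: [0.1, -0.1, -5.6]
grip_width: 0.136
t 11.15 tip local mm -0.6 -25.2 z 162.6 F [ 0.09 -0.12 -5.65] Tq [-0.15  0.05  0.03] az -0.0901 tilt [-0.     -0.0001]
time: 11.35
position: [0.5792, -0.1073, 0.2121]
tool_rot: [1.276, 1.165, -1.275]
ft_force: [-0.1, -0.0, -5.0]
grip_width: 0.138
t 11.35 tip local mm -0.5 -25.2 z 162.2 F [-0.06 -0.01 -4.95] Tq [-0.13  0.02 -0.02] az -0.0902 tilt [ 0.0003 -0.0001]
```

```bash
python3 -m jog '[{"rot":[0,0,0],"travel":[0.002,0,0],"jaw":1},{"rot":[0,0,0],"travel":[0,0,0],"jaw":1}]'; python3 look.py
python3 -m jog '[{"rot":[0,0,0],"travel":[0.002,0,0],"jaw":1},{"rot":[0,0,0],"travel":[0,0,0],"jaw":1}]'; python3 look.py
```

```text
time: 11.55
position: [0.5792, -0.1073, 0.2121]
tool_rot: [1.276, 1.165, -1.275]
ft_force: [-1.9, 0.9, 0.1]
grip_width: 0.133
t 11.55 tip local mm -0.5 -25.2 z 162.1 F [-1.95  0.93  0.1 ] Tq [-0.07  0.44  0.06] az -0.0902 tilt [ 0.0004 -0.0003]
time: 11.75
position: [0.5792, -0.1073, 0.212]
tool_rot: [1.276, 1.165, -1.275]
ft_force: [-4.4, 2.0, 5.3]
grip_width: 0.136
t 11.75 tip local mm -0.5 -25.2 z 162.0 F [-4.4   1.97  5.27] Tq [0.14 0.91 0.05] az -0.0901 tilt [ 0.0007 -0.0005]
```

```bash
python3 -m jog '[{"rot":[0,0,0],"travel":[-0.0025,0,0],"jaw":1},{"rot":[0,0,0],"travel":[0,0,0],"jaw":1}]'; python3 look.py
python3 -m jog '[{"rot":[0,0,0],"travel":[0,0,-0.007],"jaw":1},{"rot":[0,0,0],"travel":[0,0,-0.01],"jaw":1},{"rot":[0,0,0],"travel":[0,0,-0.01],"jaw":1},{"rot":[0,0,0],"travel":[0,0,0],"jaw":1}]'; python3 look.py
```

```text
time: 11.95
position: [0.5792, -0.1073, 0.212]
tool_rot: [1.276, 1.165, -1.275]
ft_force: [-3.4, 0.6, 3.5]
grip_width: 0.139
t 11.95 tip local mm -0.5 -25.3 z 162.1 F [-3.39  0.59  3.49] Tq [-0.    0.81  0.02] az -0.0902 tilt [ 0.0004 -0.0001]
time: 12.35
position: [0.5808, -0.0998, 0.2119]
tool_rot: [1.276, 1.162, -1.274]
ft_force: [0.1, -4.8, 0.8]
grip_width: 0.138
t 12.35 tip local mm 0.6 -17.7 z 162.0 F [ 0.05 -4.84  0.77] Tq [-1.23 -0.28 -0.18] az -0.0904 tilt [0.0025 0.0011]
```

```bash
python3 -m jog '[{"rot":[0,0,0],"travel":[-0.001,0,-0.01],"jaw":1},{"rot":[0,0,0],"travel":[0,0,-0.01],"jaw":1},{"rot":[0,0,0],"travel":[0,0,0],"jaw":1}]'; python3 look.py
python3 -m jog '[{"rot":[0,0,0],"travel":[0,0,-0.01],"jaw":1},{"rot":[0,0,0],"travel":[0,0,-0.01],"jaw":1},{"rot":[0,0,0],"travel":[0,0,0],"jaw":1}]'; python3 look.py
```

```text
time: 12.65
position: [0.5808, -0.0926, 0.212]
tool_rot: [1.275, 1.165, -1.274]
ft_force: [-1.4, -3.6, 1.9]
grip_width: 0.138
t 12.65 tip local mm -0.2 -10.4 z 162.0 F [-1.36 -3.59  1.94] Tq [-0.96 -0.29 -0.12] az -0.0892 tilt [ 0.0006 -0.0003]
time: 12.95
position: [0.581, -0.0866, 0.212]
tool_rot: [1.275, 1.166, -1.275]
ft_force: [-1.0, -2.8, 2.1]
grip_width: 0.135
t 12.95 tip local mm -0.6 -4.4 z 162.0 F [-0.99 -2.84  2.14] Tq [-1.03 -0.21 -0.16] az -0.0893 tilt [-0.     -0.0004]
```

```bash
python3 -m jog '[{"rot":[0,0,0],"travel":[0,0,-0.01],"jaw":1},{"rot":[0,0,0],"travel":[0,0,-0.01],"jaw":1},{"rot":[0,0,0],"travel":[0,0,0],"jaw":1}]'; python3 look.py
python3 -m jog '[{"rot":[0,0,0],"travel":[0,0,-0.01],"jaw":1},{"rot":[0,0,0],"travel":[0,0,0],"jaw":1}]'; python3 look.py
```

```text
time: 13.25
position: [0.5814, -0.08, 0.2116]
tool_rot: [1.275, 1.167, -1.274]
ft_force: [1.0, -2.0, 0.5]
grip_width: 0.133
t 13.25 tip local mm -0.8 2.3 z 161.6 F [ 1.03 -2.03  0.47] Tq [-0.76 -0.28 -0.11] az -0.089 tilt [-0.0005 -0.0012]
time: 13.45
position: [0.5807, -0.0753, 0.2102]
tool_rot: [1.274, 1.172, -1.275]
ft_force: [1.0, 0.0, -5.2]
grip_width: 0.134
t 13.45 tip local mm -2.1 7.0 z 160.0 F [ 0.97  0.04 -5.19] Tq [-0.07 -0.01 -0.03] az -0.0876 tilt [-0.004  -0.0028]
```

```bash
python3 -m jog '[{"rot":[0,0,0],"travel":[0,0,-0.004],"jaw":1},{"rot":[0,0,0],"travel":[0,0,-0.004],"jaw":1},{"rot":[0,0,0],"travel":[0,0,0],"jaw":1},{"rot":[0,0,0],"travel":[0,0,0],"jaw":1}]'; python3 look.py v8
```

```text
time: 13.85
position: [0.5819, -0.0757, 0.2118]
tool_rot: [1.275, 1.166, -1.275]
ft_force: [0.2, 0.3, -5.7]
grip_width: 0.134
t 13.85 tip local mm -0.7 6.5 z 161.8 F [ 0.21  0.32 -5.69] Tq [-0.12  0.02 -0.07] az -0.09 tilt [-0.0002 -0.0002]
```

View pics/v8c.png

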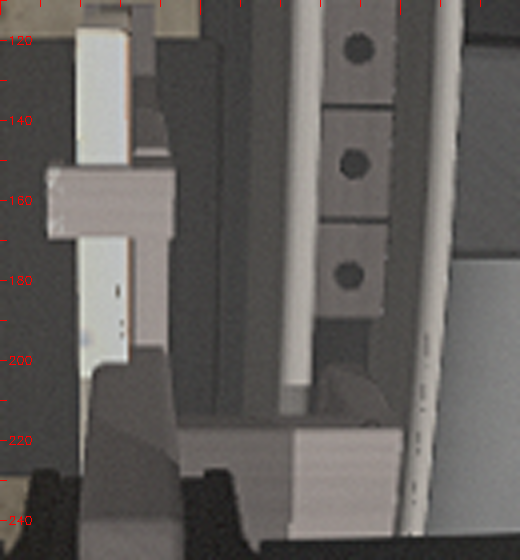

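```bash
python3 - <<'E'
from h import *
import pickle
s=pickle.load(open("v8.pkl","rb")); M=R.from_rotvec(s["tool_rot"]).as_matrix()
t=s["position"]+M@np.array([.05,.04,0])
a=watz(312.5,189.3,.162,s); print("edge minus tip in tool (y,z):",(M.T@(a-t)).round(4))
# tooth end +y edge predicted
for y in (.036,.044): print(wproj(s["position"]+M@np.array([.05,y,-.009]),s).round(1), wproj(s["position"]+M@np.array([.047,y,-.012]),s).round(1))
E
```

```text
edge minus tip in tool (y,z): [-0.0002  0.0013 -0.0196]
[304.9 202.5] [305.7 200. ]
[315.2 202.5] [316.1 200. ]
```

```bash
python3 -m jog '[{"rot":[0,0,0],"travel":[0,0.001,-0.006],"jaw":1},{"rot":[0,0,0],"travel":[0,0.001,-0.006],"jaw":1},{"rot":[0,0,0],"travel":[0,0,0],"jaw":1},{"rot":[0,0,0],"travel":[0,0,0],"jaw":1},{"rot":[0,0,0],"travel":[0,0,0],"jaw":1}]'; python3 look.py
python3 -m jog '[{"rot":[0,0,0],"travel":[0.005,0,0],"jaw":1},{"rot":[0,0,0],"travel":[0.005,0,0],"jaw":1},{"rot":[0,0,0],"travel":[0,0,0],"jaw":1}]'; python3 look.py
```

```text
time: 14.45
position: [0.5829, -0.0724, 0.2119]
tool_rot: [1.275, 1.165, -1.275]
ft_force: [-0.2, 0.2, -4.7]
grip_width: 0.134
t 14.45 tip local mm 0.0 9.8 z 161.9 F [-0.18  0.24 -4.72] Tq [-0.12  0.05  0.01] az -0.0902 tilt [ 0.0001 -0.    ]
time: 14.75
position: [0.5827, -0.0723, 0.2085]
tool_rot: [1.275, 1.166, -1.276]
ft_force: [0.0, -0.5, -5.6]
grip_width: 0.137
t 14.75 tip local mm -0.2 9.9 z 158.5 F [ 0.01 -0.46 -5.61] Tq [-0.08  0.03  0.04] az -0.0902 tilt [-0.0006 -0.    ]
```

Free inside the pocket. Keep lowering.

```bash
python3 -m jog '[{"rot":[0,0,0],"travel":[0.005,0,0],"jaw":1},{"rot":[0,0,0],"travel":[0.005,0,0],"jaw":1},{"rot":[0,0,0],"travel":[0,0,0],"jaw":1}]'; python3 look.py
python3 -m jog '[{"rot":[0,0,0],"travel":[0.005,0,0],"jaw":1},{"rot":[0,0,0],"travel":[0.004,0,0],"jaw":1},{"rot":[0,0,0],"travel":[0,0,0],"jaw":1},{"rot":[0,0,0],"travel":[0,0,0],"jaw":1}]'; python3 look.py
```

```text
time: 15.05
position: [0.5827, -0.0723, 0.2056]
tool_rot: [1.275, 1.166, -1.276]
ft_force: [0.4, 0.0, -4.8]
grip_width: 0.135
t 15.05 tip local mm -0.2 9.9 z 155.6 F [ 0.4   0.05 -4.79] Tq [-0.14  0.   -0.01] az -0.0901 tilt [-0.0005  0.    ]
time: 15.45
position: [0.5829, -0.0724, 0.2032]
tool_rot: [1.275, 1.165, -1.275]
ft_force: [-0.5, -0.3, -5.8]
grip_width: 0.13
t 15.45 tip local mm 0.1 9.9 z 153.2 F [-0.51 -0.26 -5.85] Tq [-0.1   0.07 -0.04] az -0.0901 tilt [ 0. -0.]
```

```bash
python3 -m jog '[{"rot":[0,0,0],"travel":[0.004,0,0],"jaw":1},{"rot":[0,0,0],"travel":[0,0,0],"jaw":1},{"rot":[0,0,0],"travel":[0,0,0],"jaw":1}]'; python3 look.py
```

```text
time: 15.75
position: [0.5829, -0.0723, 0.202]
tool_rot: [1.275, 1.165, -1.275]
ft_force: [-0.1, 0.7, -4.7]
grip_width: 0.136
t 15.75 tip local mm 0.0 9.9 z 152.0 F [-0.06  0.69 -4.67] Tq [-0.1   0.06 -0.03] az -0.0901 tilt [ 0.     -0.0001]
```

```bash
python3 -m jog '[{"rot":[0,0,0],"travel":[0.004,0,0],"jaw":1},{"rot":[0,0,0],"travel":[0,0,0],"jaw":1},{"rot":[0,0,0],"travel":[0,0,0],"jaw":1}]'; python3 look.py
python3 -m jog '[{"rot":[0,0,0],"travel":[0.002,0,0],"jaw":1},{"rot":[0,0,0],"travel":[0,0,0],"jaw":1},{"rot":[0,0,0],"travel":[0,0,0],"jaw":1}]'; python3 look.py
```

```text
time: 16.05
position: [0.5829, -0.0724, 0.2008]
tool_rot: [1.275, 1.165, -1.275]
ft_force: [1.1, -0.5, -5.0]
grip_width: 0.134
t 16.05 tip local mm 0.0 9.9 z 150.8 F [ 1.06 -0.5  -5.05] Tq [-0.06  0.02 -0.  ] az -0.0901 tilt [-0.     -0.0001]
time: 16.35
position: [0.5829, -0.0723, 0.2002]
tool_rot: [1.275, 1.165, -1.275]
ft_force: [-0.1, -0.1, -4.9]
grip_width: 0.136
t 16.35 tip local mm 0.1 9.9 z 150.2 F [-0.1  -0.1  -4.86] Tq [-0.11  0.02  0.01] az -0.0901 tilt [ 0.0001 -0.0001]
```

```bash
python3 -m jog '[{"rot":[0,0,0],"travel":[0.002,0,0],"jaw":1},{"rot":[0,0,0],"travel":[0,0,0],"jaw":1},{"rot":[0,0,0],"travel":[0,0,0],"jaw":1}]'; python3 look.py
```

```text
time: 16.65
position: [0.5829, -0.0724, 0.2]
tool_rot: [1.276, 1.165, -1.275]
ft_force: [-1.1, 0.5, -1.0]
grip_width: 0.131
t 16.65 tip local mm 0.1 9.9 z 150.1 F [-1.11  0.46 -1.04] Tq [-0.04  0.36 -0.01] az -0.0901 tilt [ 0.0003 -0.0002]
```

```bash
python3 -m jog '[{"rot":[0,0,0],"travel":[0.0005,0,0],"jaw":1},{"rot":[0,0,0],"travel":[0,0,0],"jaw":1},{"rot":[0,0,0],"travel":[0,0,0],"jaw":1}]' 6; python3 look.py
python3 -m jog '[{"rot":[0,0,0],"travel":[0,0,0],"jaw":0.72},{"rot":[0,0,0],"travel":[0,0,0],"jaw":0.7},{"rot":[0,0,0],"travel":[0,0,0],"jaw":0.68},{"rot":[0,0,0],"travel":[0,0,0],"jaw":0.66},{"rot":[0,0,0],"travel":[0,0,0],"jaw":0.64},{"rot":[0,0,0],"travel":[0,0,0],"jaw":0.62},{"rot":[0,0,0],"travel":[0,0,0],"jaw":0.6},{"rot":[0,0,0],"travel":[0,0,0],"jaw":0.58}]' 6; python3 look.py v9
```

```text
time: 16.95
position: [0.5829, -0.0724, 0.2]
tool_rot: [1.276, 1.165, -1.275]
ft_force: [-3.3, -0.1, 3.0]
grip_width: 0.138
t 16.95 tip local mm 0.1 9.8 z 150.1 F [-3.26 -0.14  2.99] Tq [0.02 0.65 0.03] az -0.0902 tilt [ 0.0004 -0.0002]
time: 17.75
position: [0.5829, -0.0723, 0.1991]
tool_rot: [1.275, 1.165, -1.275]
ft_force: [-0.9, -0.4, -0.3]
grip_width: 0.204
t 17.75 tip local mm 0.0 10.0 z 149.1 F [-0.94 -0.42 -0.29] Tq [-0.07  0.34  0.03] az -0.0901 tilt [-0.0002  0.    ]
```

View pics/v9c.png

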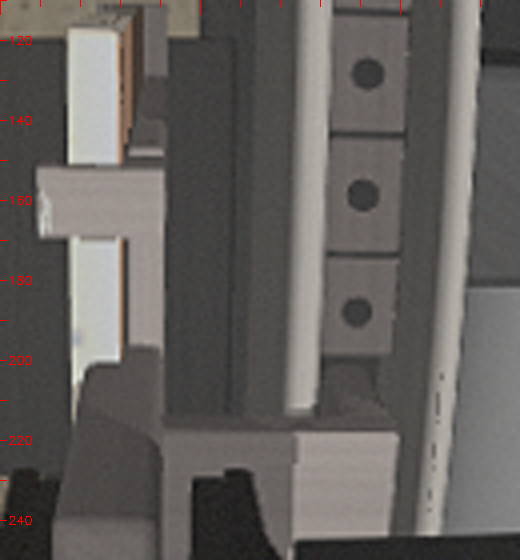

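View pics/v9sc.png

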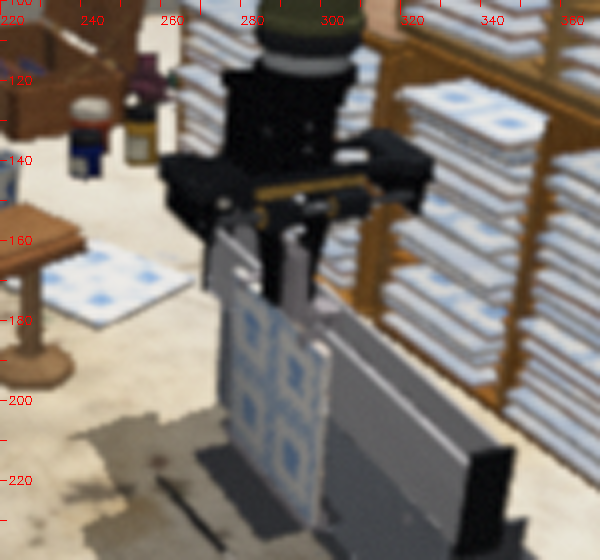

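```bash
python3 -m jog '[{"rot":[0,0,0],"travel":[0,0,0],"jaw":0.55},{"rot":[0,0,0],"travel":[0,0,0],"jaw":0.52},{"rot":[0,0,0],"travel":[0,0,0],"jaw":0.49},{"rot":[0,0,0],"travel":[0,0,0],"jaw":0.46},{"rot":[0,0,0],"travel":[0,0,0],"jaw":0.43},{"rot":[0,0,0],"travel":[0,0,0],"jaw":0.4},{"rot":[0,0,0],"travel":[0,0,0],"jaw":0.36},{"rot":[0,0,0],"travel":[0,0,0],"jaw":0.32}]' 6; python3 look.py v10
```

```text
time: 18.65
position: [0.5829, -0.0724, 0.1995]
tool_rot: [1.275, 1.165, -1.275]
ft_force: [0.1, 0.2, 0.0]
grip_width: 0.33
t 18.65 tip local mm 0.1 9.9 z 149.5 F [0.1  0.22 0.04] Tq [-0.12  0.06  0.03] az -0.0901 tilt [ 0.0002 -0.0001]
```

View pics/v10c.png

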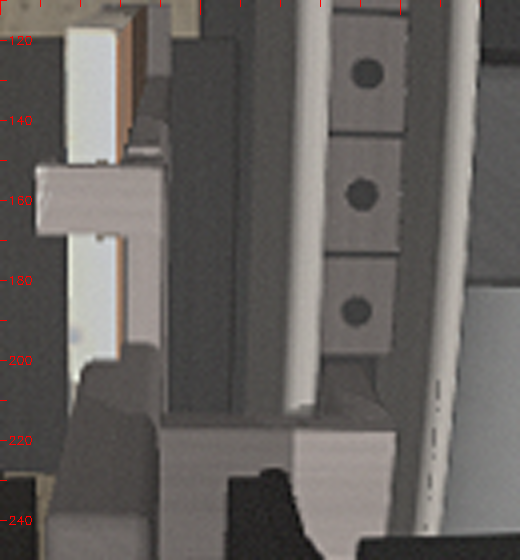

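View pics/v10sc.png

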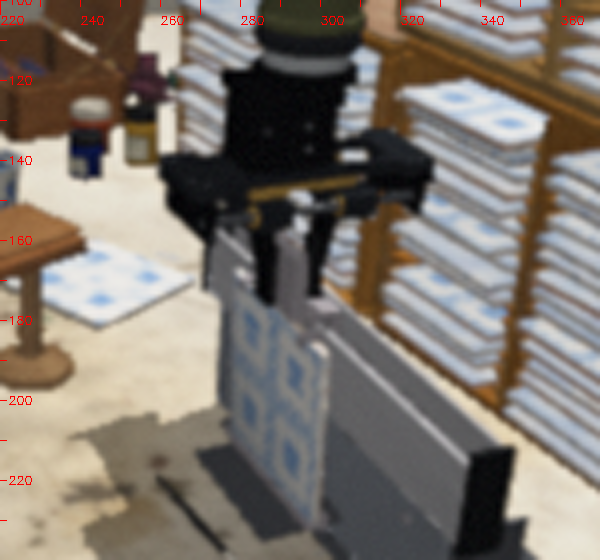

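```bash
python3 -m jog '[{"rot":[0,0,0],"travel":[0,0,0],"jaw":0.2},{"rot":[0,0,0],"travel":[0,0,0],"jaw":0},{"rot":[0,0,0],"travel":[0,0,0],"jaw":-0.2},{"rot":[0,0,0],"travel":[0,0,0],"jaw":-0.3},{"rot":[0,0,0],"travel":[0,0,0],"jaw":-0.3},{"rot":[0,0,0],"travel":[0,0,0],"jaw":-0.3}]'; python3 look.py
python3 -m jog '[{"rot":[0,0,0],"travel":[-0.02,0,0],"jaw":-0.3},{"rot":[0,0,0],"travel":[-0.05,0,0],"jaw":-0.3},{"rot":[0,0,0],"travel":[-0.08,0,0],"jaw":-0.3},{"rot":[0,0,0],"travel":[-0.08,0,0],"jaw":-0.3},{"rot":[0,0,0],"travel":[-0.1,0,0],"jaw":-0.3},{"rot":[0,0,0],"travel":[0,0,0],"jaw":-0.3},{"rot":[0,0,0],"travel":[0,0,0],"jaw":-0.3}]'; python3 look.py v11
```

```text
time: 19.35
position: [0.5829, -0.0724, 0.1995]
tool_rot: [1.275, 1.165, -1.275]
ft_force: [0.7, 0.7, -0.3]
grip_width: 0.638
t 19.35 tip local mm 0.1 9.9 z 149.5 F [ 0.67  0.73 -0.29] Tq [-0.12  0.02  0.04] az -0.0902 tilt [ 0.0002 -0.0001]
time: 20.05
position: [0.5834, -0.0726, 0.3001]
tool_rot: [1.277, 1.163, -1.273]
ft_force: [-0.5, -0.6, 0.4]
grip_width: 0.65
t 20.05 tip local mm 0.7 9.7 z 250.2 F [-0.45 -0.56  0.38] Tq [-0.11  0.09 -0.01] az -0.0903 tilt [ 0.0027 -0.0005]
```

View pics/v11.png

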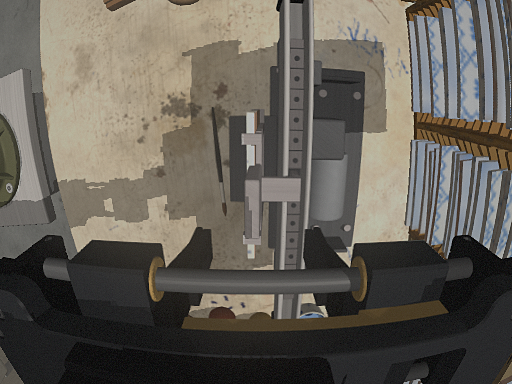

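View pics/v11sc.png

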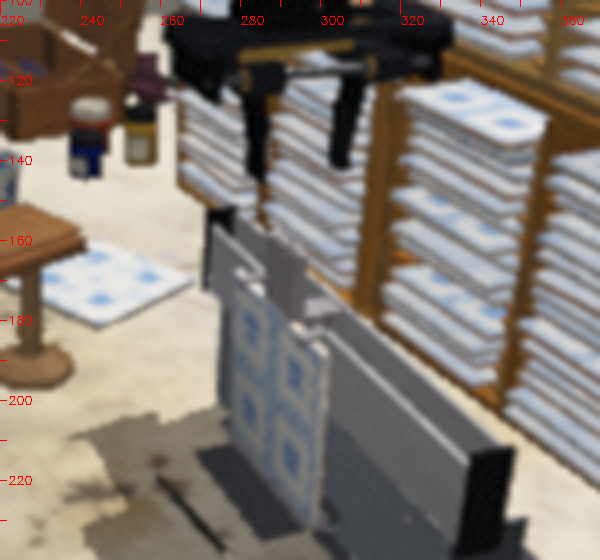

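```bash
python3 - <<'E'
from h import *
crop("pics/v11.png",215,100,120,145,4,"pics/v11d.png")
E
```

```text
(no output)
```

View pics/v11d.png

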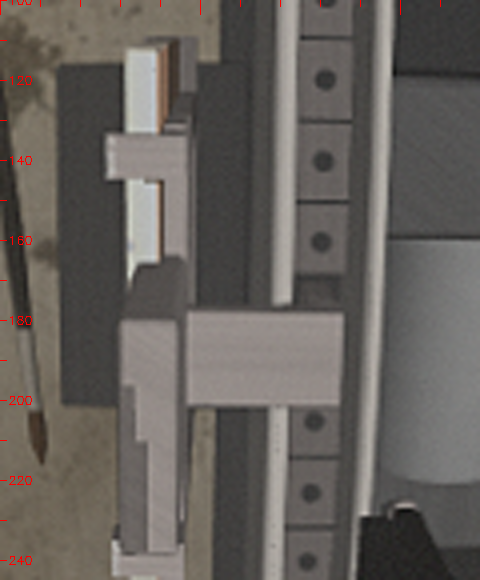

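```bash
python3 - <<'E'
from h import *
import pickle
from scipy.optimize import least_squares
s=pickle.load(open("v11.pkl","rb"))
# carrier coordinates relative to hook tip (tip at x .04,z .12 of carrier)
tip=np.array([.04,0,.12])
C=[((-.006,.025,.217),(245,180)),((.006,.025,.217),(259.5,180)),((.006,-.025,.217),(260.5,238)),
((.044,.012,.158),(301,177.7)),((.044,-.012,.158),(300.5,201.2)),((-.014,.075,.162),(246.5,112)),((-.006,.075,.162),(254.5,112))]
pv=np.array([.6218,-.0858]);yaw=-.0898
Rz=R.from_euler("z",yaw)
def f(p):
    Rc=R.from_euler("z",yaw)*R.from_euler("zyx",p[3:6])
    t=np.r_[pv,0]+Rz.apply([p[0],p[1],0])+[0,0,p[2]]
    return np.concatenate([wproj(t+Rc.apply(np.array(l)-tip),s)-q for l,q in C])
def g(p): return np.concatenate([f(p),[ (p[2]-.150)/.002]])  # weak height prior
for nm,F in (("free",f),("prior",g)):
    r=least_squares(F,[0,.01,.15,0,0,0]); print(nm,"tip local x,y,z mm",(r.x[:3]*1000).round(1),"yaw,pitch,roll",r.x[3:].round(3),"rms",np.sqrt(np.mean(r.fun**2)).round(2))
for v in ctrl.get_state()["ft_force"]: print(round(float(v),2),end=" ")
E
```

```text
free tip local x,y,z mm [  4.2   9.  140.5] yaw,pitch,roll [-0.032 -0.082  0.033] rms 0.92
prior tip local x,y,z mm [  3.8   9.3 145.9] yaw,pitch,roll [-0.032 -0.078  0.019] rms 1.2
-0.33 -0.12 -0.44
```

```bash
python3 -m jog '[{"rot":[0,0,0],"travel":[-0.12,0,0],"jaw":-0.3},{"rot":[0,0,0],"travel":[-0.12,0,0],"jaw":-0.3},{"rot":[0,0,0],"travel":[0,0,-0.13],"jaw":-0.3},{"rot":[0,0,0],"travel":[0,0,-0.13],"jaw":-0.3},{"rot":[0,0,0],"travel":[0,0,-0.13],"jaw":-0.3},{"rot":[0,0,0],"travel":[0,0,-0.13],"jaw":-0.3},{"rot":[0,0,0],"travel":[0,0,-0.13],"jaw":-0.3},{"rot":[0,0,0],"travel":[0,0,0],"jaw":-0.3}]'; python3 -m jog '[{"rot":[0,0,0],"travel":[0,0,-0.1],"jaw":-0.3},{"rot":[0,0,0],"travel":[0,0,0],"jaw":-0.3},{"rot":[0,0,0],"travel":[0,0,0],"jaw":-0.3}]'
python3 look.py v12; python3 - <<'E'
from h import *
im=ctrl.get_image("top"); cv2.imwrite("pics/t12.png",im[:,:,::-1]); crop("pics/t12.png",205,110,165,95,4,"pics/t12c.png")
E
```

```text
time: 20.95
position: [0.5992, 0.1303, 0.3679]
tool_rot: [1.267, 1.176, -1.269]
ft_force: [0.5, -0.2, -0.4]
grip_width: 0.65
time: 21.25
position: [0.6027, 0.152, 0.3691]
tool_rot: [1.272, 1.167, -1.276]
ft_force: [0.3, -1.1, 0.0]
grip_width: 0.65
t 21.25 tip local mm -0.5 235.1 z 319.1 F [ 0.29 -1.06  0.01] Tq [-0.14  0.05 -0.01] az -0.0887 tilt [-0.0021  0.0014]
```

View pics/t12.png

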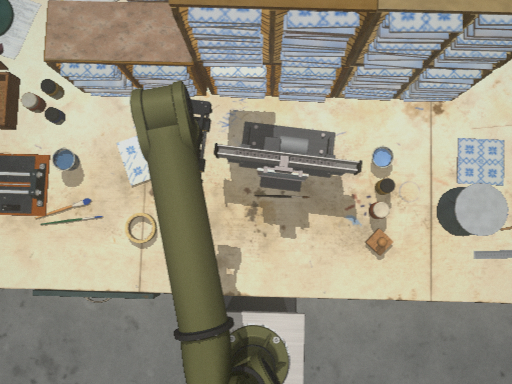

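View pics/t12c.png

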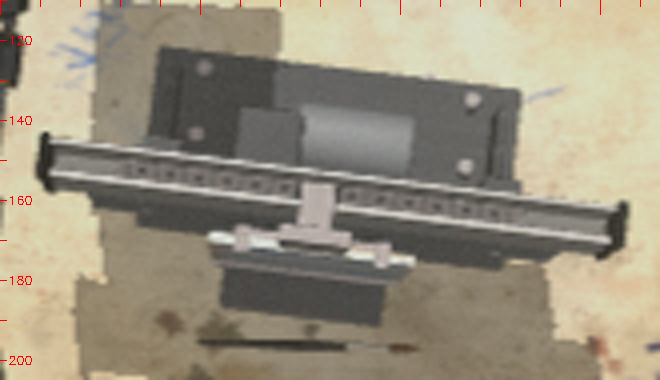

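View pics/v12s.png

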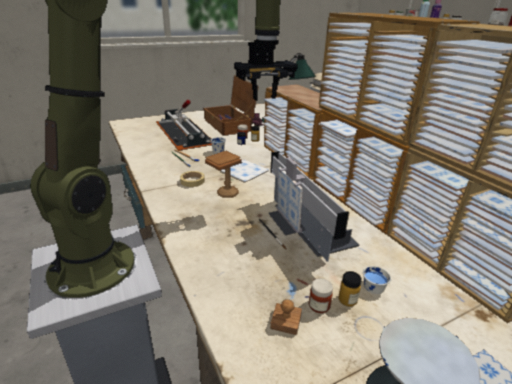

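View pics/v12.png

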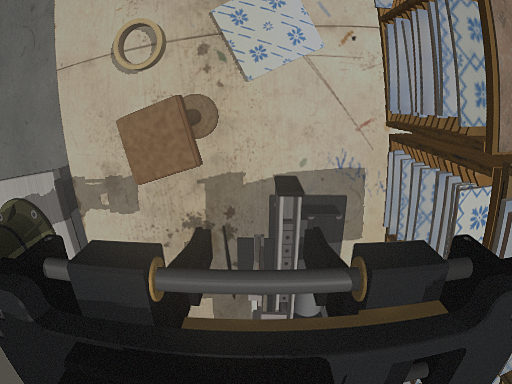

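```bash
python3 -m jog '[{"rot":[0,0,0],"travel":[0,0,0],"jaw":-0.3},{"rot":[0,0,0],"travel":[0,0,0],"jaw":-0.3}]'; python3 -c "
from bench import ctrl
print(ctrl.close_job())"
```

```text
time: 21.6
position: [0.6032, 0.1509, 0.3706]
tool_rot: [1.276, 1.164, -1.276]
ft_force: [0.4, -0.0, -0.5]
grip_width: 0.65
the job is handed in; nothing more can be done
None
```

The carrier is hanging on the conveyor with its hook in the open pocket. I let it go and handed the job in at 21.6 s.

**What I did:** I gripped the carrier by its tab at 45 N and lifted the hook over the front lip. I lowered it onto the chain at local y of about -25 mm, and it touched at tip z 0.162. I then slid it toward +y until the contact force vanished. That was over the pocket, whose middle I measured at about y +10 mm. I centred the hook there, lowered it to the pocket floor at tip z 0.150, eased the jaws open so the foot settled on the apron, and withdrew upward.

**What the last checks showed:**
- **Home:** the tip went down to z 0.150 on firm contact, and the force went to zero on release. In the top view the hook sits between the links.
- **Square:** in the top view the tile is parallel to the rail within about 0.01 rad.
- **Contact force:** the highest reading was about 11 N, on first touching the chain, well under 25 N.
- **Bystanders:** the brush, jars, stamp and pot look unmoved. The flat tile was partly hidden by the arm in the top view, but the scene and wrist views show nothing disturbed.

**What disagreed:** a rough pose fit from one wrist picture, with about 1 px error, gave a lean of 0.08, a yaw of -0.03 and a tip height of 141 to 146 mm. Those don't match the contact height, the top view or the expected lean of 0.05. I put this down to poorly picked points and trusted the contact height and the top view instead.

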